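Load a wood block into the sprung drilling jig

ROBOT

A 7-joint arm with a two-finger parallel gripper is mounted at the origin on the work surface. World frame = base frame: x ahead of the robot, y to its left, z up, the work surface at z = 0. Lengths are in m, angles in rad, forces in N, time in s.
With the tool pointing down it reaches from about 0.4 to 0.85 m from the base axis. Payload 4.5 kg.
Tool frame: the origin (TCP) lies midway between the tips of the shut fingers; the grasp point (between the pads) lies 19 mm behind it; x points along the fingers, y is the direction in which the jaws open and shut, and the axes are right-handed (so a half turn about x gives the same grasp; the last joint's range is limited). The gripper opens to 88 mm and grips with 3 to 60 N. Pads are 18 mm wide; open, the fingers measure 123 mm over their backs; the gripper's body (75 mm by 187 mm) begins 45 mm behind the grasp point.
Start: joints at [-1.219, 0.689, -0.195, 1.565, 0.157, 0.902, -0.215], TCP at [0.195, 0.594, 0.239] pointing down, gripper open.
Joint ranges: [-3.01, 3.01], [-0.46, 2.08], [-1.47, 1.51], [0.13, 2.56], [-1, 4.14], [0.04, 2.09], [-2.66, 2.66]. Speed limits (rad/s): [2.57, 2.57, 3.14, 3.14, 3.14, 3.14, 3.14].

INTERFACE

Orientations are given as a unit quaternion [w, x, y, z].
In Python, from plant import env, imaging, order gives the robot as it stands.
- The arm moves only by the shell command python3 -m inch 'ROWS' [FORCE]. ROWS is JSON, a list of rows, each a list of 3 entries, a list of its own where there are three numbers: the shift along the tool's x, y, z in cm, then the turn, a rotation vector about the tool's x, y, z in rad, then the closure in counts, from 0 (fully open) to 255 (shut). In form: [[[dx, dy, dz], [rx, ry, rz], jaw], ...]. A call has 1 to 10 rows; each row is the pose to reach, as a shift and turn from the pose commanded when the call began, along the tool's axes at that moment; what a row does not reach only later rows make up. A row lasts 1/12 s, in which the tool goes at most 41.7 mm and 7.16 degrees, less where a joint would pass 70% of its speed; a pose out of reach is approached as far as the arm can. A call with a gripper value outside its range is refused whole. The fingers move at their own pace and stop on an object; FORCE is the grip in N (left out, the last holds). Time passes only in rows, so rows that repeat a pose let the fingers close. It gives the time, the measured TCP pose, the force and the opening at its end, in the units of the state.
- env.get_obs(): the state, without advancing time (a new reading comes with each control period).
- imaging.camera(name): name is "side" or "top" or "wrist"; returns (picture, depth): 480x640x3 uint8, blue, green, red; 480x640 float32, m along the optical axis (not along the pixel's ray), 0 where there is no reading.
- imaging.get_calibration(name): a dict with "camera_matrix" (3x3 intrinsics, pixels), "eye" and "attitude" of the camera in the world. Camera axes: x right, y up, looking along -z (the intrinsics and any distortion apply to the point x, -y, -z); pixel columns grow to the right and rows downward; lengths in m; the calibration is good to about 2 mm. The wrist camera is an equidistant fisheye: a pixel r from the principal point sees the ray r / f radians off the axis. A picture is of the moment at which its call begins: read the wrist's pose just before it. get_calibration takes no time and is no camera call; for the wrist camera it gives the pose at the moment of the call.
- order.finish_job(): hands the job in, once; it reports no verdict.
The state is a dict: "clock": time; "q": joint angles; "qvel": joint speeds; "joint_torque": joint torques, N m; "eef_pos": TCP position; "orientation": TCP orientation; "contact_force": force on the tool from outside, world axes, zero at the start; "ft_torque": the same for the moment, N m; "gripper_width": finger opening in m.
Only numpy, scipy, OpenCV 4.12 (cv2) and the standard library are available. Lean on these libraries where they do the work, as an engineer would, in place of code of your own. Each camera call takes 0.05 s, during which the arm holds its last target. There are 200 camera calls.

TASK

Load the wood block into the drilling jig, pushing and pressing with the fingertips only: with one fingertip press the orange bar down so that the spring-closed clamp plate lifts, and keep it held open while another fingertip pushes the block along the channel under the plate until it is fully home against the end stop. Only then let the plate close onto the block and move clear. Do not lift or tip the block, and leave the other things on the bench where they are.

Things in the scene. Friction and masses are not known exactly. Their poses are not given: they have to be found in the camera images.
- jig: Drilling jig fixed to the bench. x along the channel (the block is pushed to +x), y left of that, z up; origin on the bench surface, on the channel's centre line, below the front edge of the clamp plate. All jig x, y, z below are in this frame, in mm. Plywood base 240 x 98 mm (x -155 to 85, y -40 to 58); its top, on which the block slides, at z = 10.
- channel (a point): Point on the base's top, mid-channel (jig 0, 0, 10). Two dark wood guides bound the channel: inner faces at y = +-24, 8 mm thick, top at z = 20, x -81 to 69, and flaring outwards from x = -81 to -103.
- shaft (a point): On the axis of the steel rock shaft (jig -58, 40, 28), 10 mm thick, along jig x from -147 to 85, left of the channel, in three dark bearing blocks (x = -125, -35, 74; y 34 to 50; top z = 36). It carries the clamp plate on its right, over the channel, and the orange press bar on its left.
- clamp (a joint): Turn of the rock shaft with clamp plate and press bar, rad: 0 = shut with the jig empty, grows as the bar goes down and the plate rises, hard stop at 0.72. A torsion spring shuts it; pressing the bar takes about 4 N at 0, 6 N at 0.5. The feet clear a block's top above 0.16, and by about 18 mm at 0.5. Shut on a block in place it reads 0.15.
- foot (a point): Bottom centre of the first of two rubber feet, 14 mm across, under the steel clamp plate, at jig x = 14 (the other at x = 50), y about -13. Shut and empty they hang about 8 mm lower than a block's top, so a block cannot pass. The plate covers jig x -1 to 65, from the shaft across to y = -27; even fully open it stays below 85 mm above the bench.
- press_bar (a point): Middle of the top face of the orange press bar: flat, 190 mm long (jig x -153 to 37, this point at -58), 18 mm wide, 6 mm thick, at jig y about 72. Its top is 41 mm above the bench at clamp 0, 36 at 0.15, 32 at 0.27, 27 at 0.4, 24 at 0.5, 16 at the hard stop; level across at 0.35, tilting up to 20 degrees either way. Press it anywhere along its length; a fingertip can slide along it.
- stop_face (a point): Middle of the end stop's face towards the channel (jig x = 65, y = 0, z = 21).
- block: The block to load: planed pale wood, 100 mm long (its x axis, along the channel), 45 mm wide (y), 22 mm thick, about 70 g, with a pencilled cross and no hole. Origin in the centre of its underside. It lies loose in the front part of the channel, on the jig's base, its leading end short of the feet. Fully home its origin is at jig x = 15 and its rear end at jig x = -35.
- drilled_a: Finished block, as the other but with a hole, lying on the bench to the right of the jig; leave it.
- drilled_b: Another finished block with a hole, on the bench to the right of the jig; leave it.
- cup: Yellow plastic cup, 72 mm across, 85 mm tall, standing to the left of the jig; origin under its centre; leave it.
- glue: White glue bottle with red cap, 56 mm across, 170 mm tall, on the right of the bench; leave it.
- hammer: Hammer lying on the left of the bench; leave it.
- file: Flat file with black handle, 310 mm long, lying on the right of the bench; leave it.
- square: Try square, dark wood stock and steel blade, lying at the far left; leave it.
Things that resemble listed ones, but are neither listed nor needed, are in the scene too. What is shaped like the block but green or red is not meant.

How it is judged:
On the way, in this order (a step that is already met when the one before it is completed fails the run):
1. a finger presses the bar and the clamp plate stands open (over 0.20 rad) before the block is under its feet (value of joint clamp above 0.2 rad and contact force between the fingers and clamp above 0.5 N and x of block in the frame of jig below -0.034 m), for 0.1 s.
2. the block is home against the stop (within 3 mm) while a finger still holds the plate open (over 0.20 rad) (value of joint clamp above 0.2 rad and contact force between the fingers and clamp above 0.5 N and x of block in the frame of jig above 0.012 m and z of block in the frame of jig below 0.013 m), for 0.1 s.
At the end, for the whole second after the job is handed in: The block lies flat in the channel with its leading end within 3 mm of the end stop, the clamp plate has closed and its feet press on the block (clamp 0.10 to 0.21 rad, over 0.8 N), all at rest, and the other things are within 20 mm of where they were (x of block in the frame of jig above 0.012 m and z of block in the frame of jig between 0.007 and 0.013 m and angle between the x axis of block and the x axis of jig, either way round below 0.05 rad and value of joint clamp between 0.1 and 0.21 rad and contact force between clamp and block above 0.8 N and linear speed of block below 0.01 m/s and distance of each of drilled_a, drilled_b, cup, glue, hammer, file, square from where it was at the start of the episode below 0.02 m); the robot touches nothing.
It fails at once if the plate is let down onto the block (over 1 N) when the block is under it but not yet home (contact force between clamp and block above 1 N and x of block in the frame of jig between -0.034 and 0.01 m).
It fails at once if the block is lifted (over 8 mm off the jig's base) or tipped (over 0.2 rad) (z of block in the frame of jig above 0.018 m or angle between block's own z axis and vertical above 0.2 rad).
It fails at once if another thing on the bench is shoved over 20 mm (distance of any of drilled_a, drilled_b, cup, glue, hammer, file, square from where it was at the start of the episode above 0.02 m).
It also fails if it takes over 32 s, if anything falls off the work surface, if the arm or the gripper's body presses on something with over 40 N, if the wrist force passes 120 N, or if a joint passes its speed limit or range.

## Working session

There is one attempt and no reset: what is moved stays moved. The work goes in short steps, Python scripts to look and compute and a shell command to move; the robot and the scene stay as the last step left them, time stands still between calls to the robot, and variables do not carry over. Pictures are saved under pics/ and viewed, about 8 in all and at most 12, crops included, and the job is handed in when it is done.

```bash
mkdir -p pics; ls; python3 - <<'E'
from plant import env, imaging, order
import cv2,numpy as np
o=env.get_obs();print(o)
for n in("top","side"):
    p,d=imaging.camera(n);cv2.imwrite(f"pics/{n}0.png",p);np.save(f"pics/{n}0.npy",d);print(n,imaging.get_calibration(n))
print(imaging.get_calibration("wrist"))
E
```

```text
pics
{'clock': 0.0, 'q': array([-1.21919697,  0.68997507, -0.19451153,  1.56634574,  0.15729599,
        0.90250003, -0.21507432]), 'qvel': array([-5.61885636e-04, -1.38099571e-03,  4.78853921e-04, -1.28979891e-05,
       -1.79340973e-03, -1.81148305e-03,  2.82678391e-04]), 'joint_torque': array([ 1.28112475e-06, -5.27551889e+01, -1.26672529e+00, -1.53426075e+01,
       -5.26136812e-02,  6.44539236e-03,  1.65593460e-04]), 'eef_pos': array([0.19514756, 0.59308414, 0.23791508]), 'orientation': array([ 0.69814827,  0.11120271,  0.69826027, -0.11249687]), 'contact_force': array([-0.08722362,  0.44672647, -0.53650641]), 'ft_torque': array([ 0.07305867, -0.03554398,  0.02763481]), 'gripper_width': 0.08794583389677384}
top {'camera_matrix': array([[460.84720197,   0.        , 315.5707268 ],
       [  0.        , 460.84720197, 238.70192912],
       [  0.        ,   0.        ,   1.        ]]), 'eye': array([0.49833922, 0.03279788, 1.14183651]), 'attitude': array([ 0.71019496,  0.02055243, -0.02103929, -0.70339041])}
side {'camera_matrix': array([[474.49715689,   0.        , 312.70875885],
       [  0.        , 474.49715689, 248.87013552],
       [  0.        ,   0.        ,   1.        ]]), 'eye': array([-0.26133497, -0.78413979,  0.80026665]), 'attitude': array([ 0.81119054,  0.44190379, -0.18205989, -0.3369646 ])}
{'camera_matrix': array([[371.64829954,   0.        , 326.1177007 ],
       [  0.        , 371.64829954, 240.02929186],
       [  0.        ,   0.        ,   1.        ]]), 'eye': array([0.13221842, 0.61301696, 0.38426398]), 'attitude': array([ 0.80332966, -0.10504308, -0.07500917,  0.58137856])}
```

View pics/top0.png

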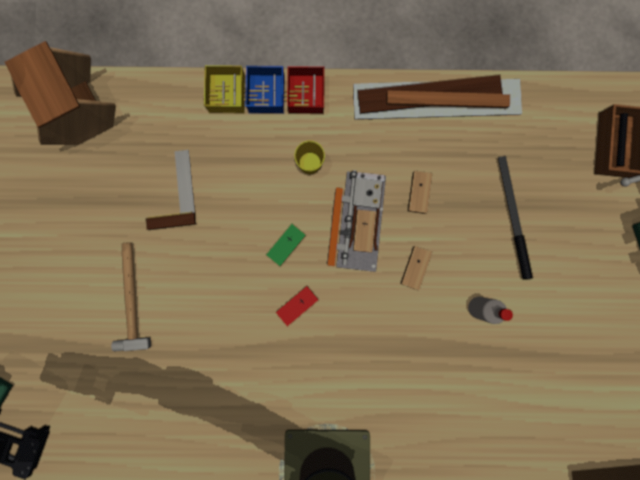

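View pics/side0.png

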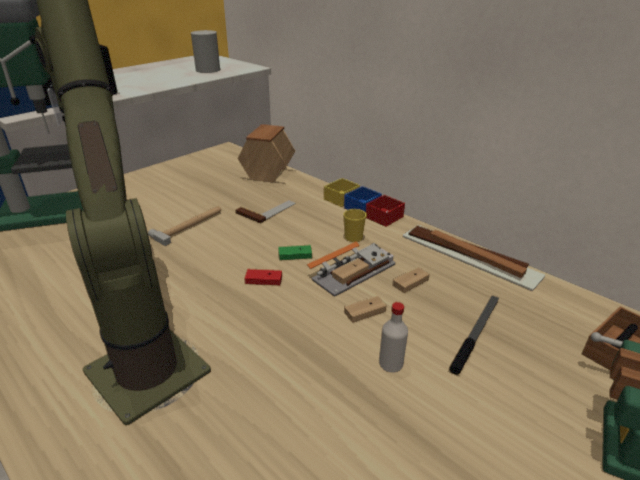

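```bash
cat > h.py <<'E'
import numpy as np,cv2
from scipy.spatial.transform import Rotation as R
def rot(q): return R.from_quat(np.roll(q,-1)).as_matrix()
def ray(cal,uv,fish=False):
    K=cal["camera_matrix"];x=(uv[0]-K[0,2])/K[0,0];y=(uv[1]-K[1,2])/K[1,1]
    if fish:
        r=np.hypot(x,y);v=np.array([x/r*np.sin(r),-y/r*np.sin(r),-np.cos(r)])
    else: v=np.array([x,-y,-1.])
    return np.array(cal["eye"]),rot(cal["attitude"])@v
def atz(cal,uv,z,fish=False):
    e,v=ray(cal,uv,fish);return e+v*(z-e[2])/v[2]
def proj(cal,p,fish=False):
    K=cal["camera_matrix"];c=rot(cal["attitude"]).T@(np.array(p)-cal["eye"]);x,y,z=c[0],-c[1],-c[2]
    if fish:
        rr=np.hypot(x,y);t=np.arctan2(rr,z);x,y=x/rr*t,y/rr*t
    else: x,y=x/z,y/z
    return K[0,0]*x+K[0,2],K[1,1]*y+K[1,2]
def tri(c1,u1,c2,u2,f1=False,f2=False):
    A=np.zeros((3,3));b=np.zeros(3)
    L=[]
    for c,u,f in((c1,u1,f1),(c2,u2,f2)):
        e,v=ray(c,u,f);v/=np.linalg.norm(v);P=np.eye(3)-np.outer(v,v);A+=P;b+=P@e;L.append((P,e))
    p=np.linalg.solve(A,b);return p,[np.linalg.norm(P@(p-e)) for P,e in L]
E
python3 - <<'E'
import cv2,numpy as np
from h import *
t=cv2.imread("pics/top0.png")[160:280,300:440]; s=cv2.imread("pics/side0.png")[225:325,290:430]
im=np.zeros((600,800,3),np.uint8)
a=cv2.resize(t,None,fx=5,fy=5,interpolation=cv2.INTER_CUBIC);im[:600,:700]=a
cv2.imwrite("pics/topc.png",im[:,:700])
cv2.imwrite("pics/sidec.png",cv2.resize(s,None,fx=5.5,fy=5.5,interpolation=cv2.INTER_CUBIC))
from plant import imaging
c=imaging.get_calibration("top");d=np.load("pics/top0.npy")
for uv in [(365,230),(333,230),(372,270),(421,192),(415,268),(400,230),(310,157),(366,180)]:
    e,v=ray(c,uv);print(uv,e+v*d[uv[1],uv[0]])
E
```

```text
(365, 230) [ 0.58615162 -0.08715976  0.0289845 ]
(333, 230) [ 0.58436243 -0.00915196  0.04227028]
(372, 270) [ 0.48950901 -0.10663028  0.01045209]
(421, 192) [ 0.68152689 -0.22499541  0.02104416]
(415, 268) [ 0.49544024 -0.20946837  0.02216273]
(400, 230) [ 0.58917451 -0.17702651  0.00132795]
(310, 157) [0.77032654 0.04825378 0.00166   ]
(366, 180) [ 0.70615406 -0.08789044  0.04088507]
```

View pics/topc.png

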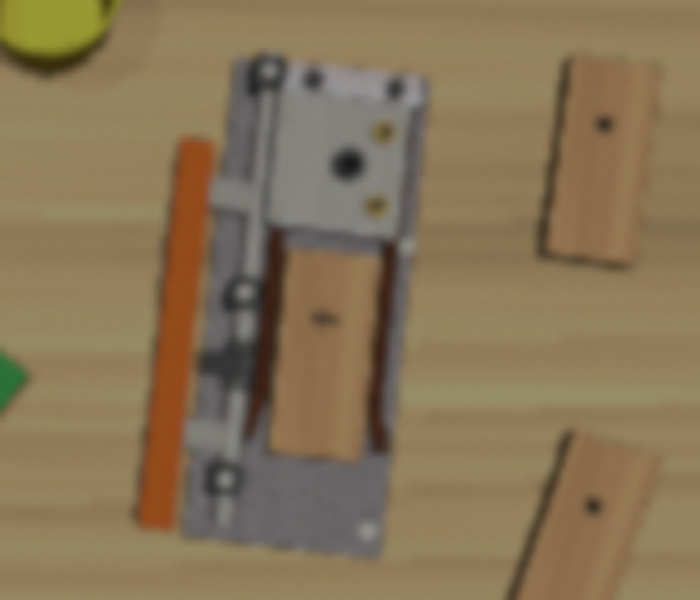

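View pics/sidec.png

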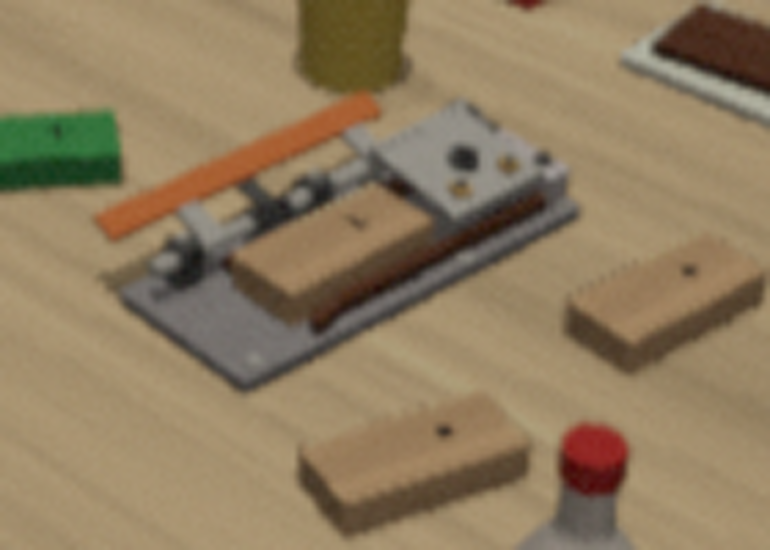

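The listed block is the pale one with the cross at top px (365,222), lying in the jig channel. The pale ones at (421,192) and (416,268) have holes, and the green and red ones are excluded. Next I fit the jig pose from both views.

```bash
cat > fit.py <<'E'
from h import *
from plant import imaging,env
from scipy.optimize import least_squares
C={n:imaging.get_calibration(n) for n in("top","side")}
T=lambda u,v:(300+(u+.5)/5-.5,160+(v+.5)/5-.5)
S=lambda u,v:(290+(u+.5)/5.5-.5,225+(v+.5)/5.5-.5)
J=[("top",T(182,537),(-155,58,10)),("top",T(380,556),(-155,-40,10)),("top",T(137,527),(-153,81,43)),("top",T(180,140),(37,81,43)),("top",T(213,143),(37,63,39)),("top",T(173,530),(-153,63,39)),
("side",S(122,295),(-155,58,10)),("side",S(245,383),(-155,-40,10)),("side",S(578,208),(85,-40,10)),("side",S(97,218),(-153,81,43)),("side",S(113,236),(-153,63,39)),("side",S(365,93),(37,81,43)),("side",S(382,108),(37,63,39))]
def W(p,x): c,s=np.cos(p[3]),np.sin(p[3]);x=np.array(x)/1e3;return np.array([p[0]+c*x[0]-s*x[1],p[1]+s*x[0]+c*x[1],p[2]+x[2]])
f=lambda p:np.concatenate([np.subtract(proj(C[n],W(p,x)),u) for n,u,x in J])
r=least_squares(f,[.6,-.08,0,-.07],loss="soft_l1");p=r.x;print(p,np.round(f(p).reshape(-1,2),1).tolist())
# block: top corners
B=[("top",T(268,455),(-50,22.5)),("top",T(360,460),(-50,-22.5)),("side",S(232,258),(-50,22.5)),("side",S(293,292),(-50,-22.5)),("side",S(432,222),(50,-22.5)),("top",T(325,318),(0,0))]
g=lambda b:np.concatenate([np.subtract(proj(C[n],W(p,(b[0]+x[0],b[1]+x[1],b[2]))),u) for n,u,x in B])
r=least_squares(g,[-50,0,32],loss="soft_l1");print("block jig x,y,ztop",r.x,np.round(g(r.x).reshape(-1,2),1).tolist())
print("shaft z check",tri(C["top"],T(137,527),C["side"],S(97,218)))
E
python3 fit.py
```

```text
[ 0.64492108 -0.0909915  -0.0031824  -0.09619187] [[-0.1, -0.1], [-0.0, 0.3], [0.1, 0.1], [-0.3, -1.0], [0.4, -0.5], [0.3, 0.3], [-0.7, -0.5], [0.1, 0.2], [0.4, -0.4], [-0.9, 0.0], [0.3, 0.7], [-0.7, -0.2], [0.3, 0.7]]
block jig x,y,ztop [-59.26271123  -0.37673167  32.41683343] [[-0.1, -1.0], [0.0, 0.0], [0.1, -0.6], [-0.1, 0.6], [0.6, -0.1], [-0.2, 6.9]]
shaft z check (array([0.5014648 , 0.00365531, 0.03958196]), [np.float64(0.0011638623999041036), np.float64(0.0011638623999042012)])
```

```bash
cat > go.py <<'E'
import sys
from h import *
from plant import env
P=np.array([0.64492,-0.09099,0.0,-0.09619])
try: P=np.load("P.npy")
except OSError: pass
def W(x):
    c,s=np.cos(P[3]),np.sin(P[3]);x=np.array(x)/1e3;return np.array([P[0]+c*x[0]-s*x[1],P[1]+s*x[0]+c*x[1],P[2]+x[2]])
def Jg(w):
    c,s=np.cos(P[3]),np.sin(P[3]);d=np.array(w)-P[:3];return 1e3*np.array([c*d[0]+s*d[1],-s*d[0]+c*d[1],d[2]])
if __name__=="__main__":
    o=env.get_obs();M=rot(o["orientation"]);c,s=np.cos(P[3]),np.sin(P[3])
    print("t",o["clock"],"jig pos",Jg(o["eef_pos"]).round(1),"tooly",M[:,1].round(3),"F",o["contact_force"].round(1),"w",o["gripper_width"])
    yj=np.array([-s,c,0]);best=None
    for sg in(1,-1):
        y=sg*yj;x=np.array([0,0,-1.]);D=np.stack([x,y,np.cross(x,y)],1)
        rv=R.from_matrix(M.T@D).as_rotvec()
        print("sign",sg,"rotvec",rv.round(4))
    print("shift cm",(M.T@(W([float(a) for a in sys.argv[1:4]])-o["eef_pos"])*100).round(2))
E
python3 go.py -130 36 200
```

```text
t 0.1 jig pos [-513.4  637.8  238. ] tooly [ 0.312  0.95  -0.002] F [-0.7 -0.3 -1. ] w 0.08819904166448062
sign 1 rotvec [-2.215e-01 -1.000e-04  1.600e-03]
sign -1 rotvec [2.92e+00 2.40e-03 1.00e-04]
shift cm [  3.89 -50.28  50.62]
```

```bash
python3 -m inch '[[[0.2,-2.5,2.5],[-0.02,0,0],81],[[0.4,-5,5],[-0.05,0,0],81],[[0.8,-8,8],[-0.1,0,0],81],[[1,-11,11],[-0.15,0,0],81],[[1.2,-13.9,14],[-0.2,0,0],81],[[1.5,-16.8,16.9],[-0.2215,0,0.001],81],[[1.8,-19.7,19.8],[-0.2215,0,0.001],81],[[2,-22.5,22.7],[-0.2215,0,0.001],81],[[2.2,-25.4,25.6],[-0.2215,0,0.001],81],[[2.4,-28.2,28.4],[-0.2215,0,0.001],81]]' 20; python3 go.py -130 36 200
```

```text
clock: 0.93
eef_pos: [0.3774, 0.2349, 0.2145]
orientation: [0.706, 0.034, 0.706, -0.034]
contact_force: [0.4, -0.2, 0.3]
gripper_width: 0.0602
t 0.9333 jig pos [-297.6  298.7  214.5] tooly [0.096 0.995 0.001] F [ 0.4 -0.2  0.3] w 0.06023445717031686
sign 1 rotvec [-0.0002 -0.0001 -0.0005]
sign -1 rotvec [ 3.1414e+00 -8.0000e-04  2.0000e-04]
shift cm [  1.44 -26.27  16.76]
```

```bash
python3 -m inch '[[[0.2,-3.5,2.2],[0,0,0],81],[[0.4,-7,4.5],[0,0,0],81],[[0.6,-10.5,6.7],[0,0,0],81],[[0.8,-14,9],[0,0,0],81],[[1,-17.5,11.2],[0,0,0],81],[[1.2,-21,13.4],[0,0,0],81],[[1.4,-24.5,15.6],[0,0,0],81],[[1.44,-26.2,16.7],[0,0,0],81],[[1.44,-26.2,16.7],[0,0,0],81]]'; python3 go.py -130 36 200; python3 - <<'E'
from plant import imaging
import cv2,pickle
c=imaging.get_calibration("wrist");p,d=imaging.camera("wrist");cv2.imwrite("pics/w1.png",p);pickle.dump((c,d),open("w1.pkl","wb"))
E
```

```text
clock: 1.68
eef_pos: [0.5195, -0.0463, 0.1993]
orientation: [0.706, 0.037, 0.706, -0.038]
contact_force: [1.1, -0.4, -0.3]
gripper_width: 0.0599
t 1.6833 jig pos [-129.1   32.4  199.3] tooly [ 0.106  0.994 -0.002] F [ 1.1 -0.4 -0.3] w 0.05992339025767223
sign 1 rotvec [-0.01    0.0009  0.002 ]
sign -1 rotvec [ 3.1316e+00  3.1000e-03 -1.5000e-03]
shift cm [-0.07  0.35 -0.09]
```

View pics/w1.png

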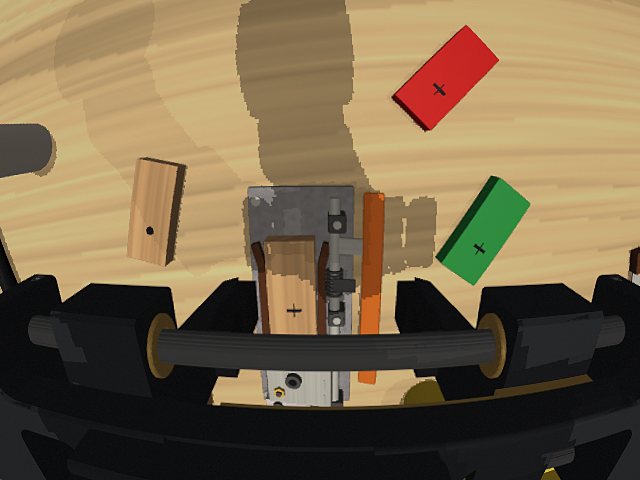

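```bash
python3 - <<'E'
from go import *
import pickle
c,d=pickle.load(open("w1.pkl","rb"))
for uv,x in [((248,187),(-155,-40,10)),((354,186),(-155,58,10)),((363,193),(-153,63,39)),((384,193),(-153,81,43)),((358,382),(37,63,39)),((377,384),(37,81,43)),((266,238),(-109,-22.5,32)),((314,236),(-109,22.5,32))]:
    pz=-0.002
    print(x,Jg(atz(c,uv,x[2]/1e3+pz,True)).round(1),np.round(proj(c,W(x),True),0))
    e,v=ray(c,uv,True);D=d[uv[1]+3,uv[0]+ (3 if x[1]<70 else -3)];ax=rot(c["attitude"])@[0,0,-1];print("   depth z",(e+v*D/(v@ax))[2])
E
```

```text
(-155, -40, 10) [-157.2  -40.8    8. ] [249. 190.]
   depth z 0.010718350019203793
(-155, 58, 10) [-156.5   56.9    8. ] [355. 188.]
   depth z 1.089138606047424e-05
(-153, 63, 39) [-153.9   62.4   37. ] [364. 194.]
   depth z 0.038280918399854647
(-153, 81, 43) [-154.5   79.6   41. ] [386. 195.]
   depth z 0.04262530381359614
(37, 63, 39) [35.8 61.8 37. ] [359. 384.]
   depth z -0.0006267076812271899
(37, 81, 43) [36.2 80.8 41. ] [377. 386.]
   depth z -0.0018610501427024362
(-109, -22.5, 32) [-114.   -22.2   30. ] [266. 244.]
   depth z 0.02823006455497068
(-109, 22.5, 32) [-115.4   20.4   30. ] [316. 244.]
   depth z 0.008157857124363677
```

```bash
python3 - <<'E'
from go import *
np.save("P.npy",np.append(W((-1.2,-0.7,0)),P[3]))
E
python3 go.py -138 36 58
```

```text
t 1.7333 jig pos [-129.4   36.6  199.4] tooly [0.102 0.995 0.   ] F [-0.2  0.9 -0. ] w 0.06026131762907494
sign 1 rotvec [-0.006  -0.0002 -0.0002]
sign -1 rotvec [ 3.1356e+00 -3.0000e-04  3.0000e-04]
shift cm [14.14 -0.07 -0.86]
```

```bash
python3 -m inch '[[[3,0,-0.4],[-0.006,0,0],81],[[6,-0.1,-0.9],[-0.006,0,0],81],[[9,-0.1,-0.9],[-0.006,0,0],81],[[11.5,-0.1,-0.9],[-0.006,0,0],81],[[13.3,-0.1,-0.9],[-0.006,0,0],81],[[14.1,-0.1,-0.9],[-0.006,0,0],81],[[14.1,-0.1,-0.9],[-0.006,0,0],81]]'; python3 - <<'E'
from plant import imaging
import cv2,pickle
c=imaging.get_calibration("wrist");p,d=imaging.camera("wrist");cv2.imwrite("pics/w2.png",p);pickle.dump((c,d),open("w2.pkl","wb"))
E
python3 go.py -138 36 45
```

```text
clock: 2.32
eef_pos: [0.5076, -0.0379, 0.0577]
orientation: [0.705, 0.032, 0.708, -0.03]
contact_force: [0.2, 0.1, 0.1]
gripper_width: 0.0602
t 2.3667 jig pos [-139.7   40.    58.9] tooly [0.088 0.996 0.001] F [-0.9 -0.2  0.9] w 0.06016273888083673
sign 1 rotvec [ 0.0079 -0.0014 -0.0015]
sign -1 rotvec [-3.1337e+00  2.3000e-03 -2.2000e-03]
shift cm [ 1.39 -0.4   0.17]
```

View pics/w2.png

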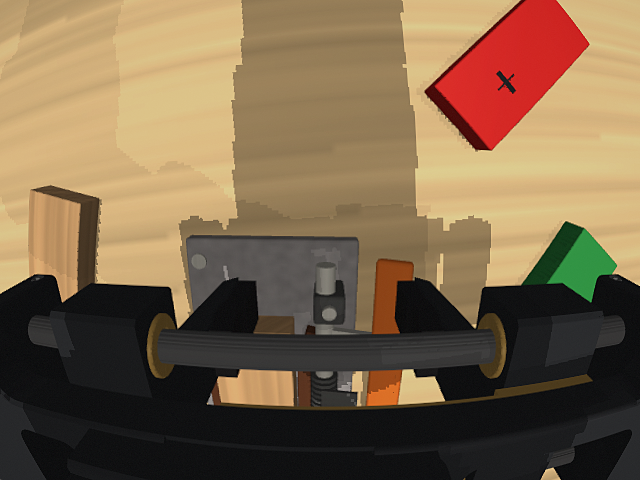

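```bash
python3 - <<'E'
from go import *
import pickle
from plant import env,imaging
c,d=pickle.load(open("w2.pkl","rb"))
for uv,z in [((397,280),.058),((415,280),.058),((257,280),.058),((240,280),.058),((376,259),.039),((412,262),.042),((188,237),.010),((358,237),.010),((256,318),.032),((295,317),.032)]: print(uv,Jg(atz(c,uv,z,True)).round(1))
for i in range(3):
    imaging.camera("wrist");o=env.get_obs();print(Jg(o["eef_pos"]).round(1),rot(o["orientation"])[:,1].round(3))
E
python3 -m inch '[[[0,0,0],[0,0,0],81]]'; python3 go.py -138 36 45
```

```text
(397, 280) [-150.8   69.5   58. ]
(415, 280) [-150.8   77.4   58. ]
(257, 280) [-150.4    9.9   58. ]
(240, 280) [-150.2    2.5   58. ]
(376, 259) [-154.2   62.7   39. ]
(412, 262) [-153.7   79.5   42. ]
(188, 237) [-156.8  -38.7   10. ]
(358, 237) [-157.5   56.6   10. ]
(256, 318) [-119.1    3.1   32. ]
(295, 317) [-120.3   23.6   32. ]
[-139.    39.8   59.6] [0.089 0.996 0.002]
[-138.6   39.5   60.1] [0.089 0.996 0.002]
[-138.4   39.2   60.2] [0.09  0.996 0.002]
clock: 2.6
eef_pos: [0.5097, -0.0396, 0.0602]
orientation: [0.707, 0.032, 0.706, -0.031]
contact_force: [-0.2, 0.4, 1.2]
gripper_width: 0.0601
t 2.6 jig pos [-138.3   38.9   60.2] tooly [0.09  0.996 0.001] F [-0.2  0.4  1.2] w 0.060064503119038735
sign 1 rotvec [ 0.0059  0.0023 -0.0015]
sign -1 rotvec [-3.1357e+00  2.3000e-03  3.6000e-03]
shift cm [ 1.52 -0.29  0.03]
```

```bash
python3 -m inch '[[[0.8,-0.2,0],[0.003,0,0],81],[[1.5,-0.2,0],[0.006,0,0],81],[[2.1,-0.2,0],[0.006,0,0],81],[[2.6,-0.2,0],[0.006,0,0],81],[[3.1,-0.2,0],[0.006,0,0],81],[[3.5,-0.2,0],[0.006,0,0],81],[[3.5,-0.2,0],[0.006,0,0],81],[[3.5,-0.2,0],[0.006,0,0],81]]';python3 go.py -138 37 24; python3 - <<'E'
from plant import imaging,env
import cv2,pickle,numpy as np
p,d=imaging.camera("side");cv2.imwrite("pics/s1.png",cv2.resize(p[215:335,270:430],None,fx=5,fy=5,interpolation=cv2.INTER_CUBIC))
E
python3 go.py -138 37 24
```

```text
clock: 3.27
eef_pos: [0.5094, -0.0404, 0.0238]
orientation: [0.707, 0.035, 0.706, -0.033]
contact_force: [-0.3, 2.5, 8.4]
gripper_width: 0.0602
t 3.2667 jig pos [-138.5   38.1   23.8] tooly [0.095 0.995 0.003] F [-0.3  2.5  8.4] w 0.0601682037965676
sign 1 rotvec [ 0.0011  0.0012 -0.0027]
sign -1 rotvec [-3.1405e+00  4.3000e-03  1.9000e-03]
shift cm [-0.02 -0.11  0.05]
t 3.3167 jig pos [-138.5   38.1   23.9] tooly [0.095 0.995 0.003] F [-0.3  2.5  7.5] w 0.06013340695241543
sign 1 rotvec [ 0.0011  0.0013 -0.0028]
sign -1 rotvec [-3.1404e+00  4.4000e-03  2.1000e-03]
shift cm [-0.01 -0.11  0.05]
```

View pics/s1.png

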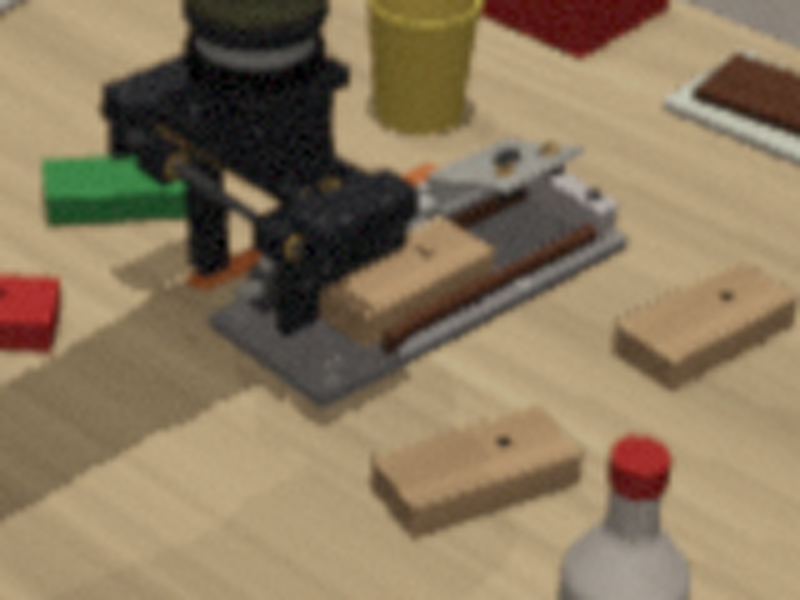

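```bash
python3 -m inch '[[[0,0,0.5],[0,0,0],81],[[0,0,1.2],[0,0,0],81],[[0,0,2],[0,0,0],81],[[0,0,2.8],[0,0,0],81],[[0,0,3.6],[0,0,0],81],[[0,0,4.4],[0,0,0],81],[[0,0,5.2],[0,0,0],81],[[0,0,6],[0,0,0],81],[[0,0,6.6],[0,0,0],81],[[0,0,7],[0,0,0],81]]';python3 go.py -45 38 24
```

```text
clock: 4.15
eef_pos: [0.5752, -0.0477, 0.0232]
orientation: [0.704, 0.034, 0.709, -0.033]
contact_force: [-7.4, 2.2, 8.8]
gripper_width: 0.06
t 4.15 jig pos [-72.4  37.1  23.2] tooly [0.095 0.995 0.   ] F [-7.4  2.2  8.8] w 0.059978806505045834
sign 1 rotvec [ 0.0012 -0.007  -0.0003]
sign -1 rotvec [-3.1404e+00  5.0000e-04 -1.1000e-02]
shift cm [-0.1   0.09  2.74]
```

```bash
python3 -m inch '[[[0,0,0.4],[0,0,0],81],[[0,0,0.8],[0,0,0],81],[[0,0,1.2],[0,0,0],81],[[0,0,1.6],[0,0,0],81],[[0,0,1.9],[0,0,0],81],[[0,0,2.1],[0,0,0],81],[[0,0,2.1],[0,0,0],81]]';python3 go.py -45 38 24
```

```text
clock: 4.73
eef_pos: [0.5961, -0.0496, 0.0232]
orientation: [0.704, 0.034, 0.709, -0.033]
contact_force: [-5.0, 1.9, 6.6]
gripper_width: 0.0601
t 4.7333 jig pos [-51.4  37.2  23.2] tooly [0.095 0.995 0.   ] F [-5.   1.9  6.6] w 0.06006927829377671
sign 1 rotvec [ 0.0012 -0.0067 -0.0005]
sign -1 rotvec [-3.1404e+00  7.0000e-04 -1.0500e-02]
shift cm [-0.09  0.08  0.64]
```

Steady friction so far and no end contact; I creep forward, watching for the force rise.

```bash
python3 -m inch '[[[0,0,0.1],[0,0,0],81],[[0,0,0.2],[0,0,0],81],[[0,0,0.3],[0,0,0],81],[[0,0,0.4],[0,0,0],81],[[0,0,0.4],[0,0,0],81]]';python3 go.py -45 38 24;  python3 -m inch '[[[0,0,0.1],[0,0,0],81],[[0,0,0.2],[0,0,0],81],[[0,0,0.2],[0,0,0],81]]';python3 go.py -45 38 24
```

```text
clock: 5.15
eef_pos: [0.5993, -0.05, 0.0231]
orientation: [0.703, 0.034, 0.709, -0.033]
contact_force: [-6.4, 1.9, 7.0]
gripper_width: 0.0602
t 5.15 jig pos [-48.1  37.1  23.1] tooly [0.095 0.996 0.   ] F [-6.4  1.9  7. ] w 0.06020397206298417
sign 1 rotvec [ 0.0013 -0.008  -0.0002]
sign -1 rotvec [-3.1403e+00  3.0000e-04 -1.2500e-02]
shift cm [-0.09  0.09  0.31]
clock: 5.4
eef_pos: [0.6014, -0.0502, 0.0231]
orientation: [0.704, 0.034, 0.709, -0.033]
contact_force: [-6.5, 1.6, 7.1]
gripper_width: 0.0599
t 5.4 jig pos [-46.   37.1  23.1] tooly [0.095 0.995 0.   ] F [-6.5  1.6  7.1] w 0.059911240832616786
sign 1 rotvec [ 0.0012 -0.0078 -0.0002]
sign -1 rotvec [-3.1403e+00  4.0000e-04 -1.2200e-02]
shift cm [-0.09  0.09  0.1 ]
```

```bash
python3 -m inch '[[[0,0,0.1],[0,0,0],81],[[0,0,0.2],[0,0,0],81],[[0,0,0.2],[0,0,0],81]]';  python3 -m inch '[[[0,0,0.1],[0,0,0],81],[[0,0,0.2],[0,0,0],81],[[0,0,0.2],[0,0,0],81]]';python3 go.py -45 38 24
python3 - <<'E'
from plant import imaging,env
import cv2
p,d=imaging.camera("side");a=cv2.resize(p[225:325,300:430],None,fx=6,fy=6,interpolation=cv2.INTER_CUBIC);cv2.imwrite("pics/s2.png",a)
E
```

```text
clock: 5.65
eef_pos: [0.6016, -0.0502, 0.023]
orientation: [0.702, 0.034, 0.71, -0.034]
contact_force: [-10.0, 3.5, 11.0]
gripper_width: 0.0599
clock: 5.9
eef_pos: [0.6016, -0.0502, 0.0229]
orientation: [0.701, 0.034, 0.712, -0.034]
contact_force: [-12.7, 3.4, 13.4]
gripper_width: 0.0604
t 5.9 jig pos [-45.8  37.1  22.9] tooly [ 0.095  0.995 -0.001] F [-12.7   3.4  13.4] w 0.060426759124021526
sign 1 rotvec [ 0.0006 -0.0153  0.0009]
sign -1 rotvec [-3.1409e+00 -1.4000e-03 -2.4100e-02]
shift cm [-0.12  0.09  0.08]
```

View pics/s2.png

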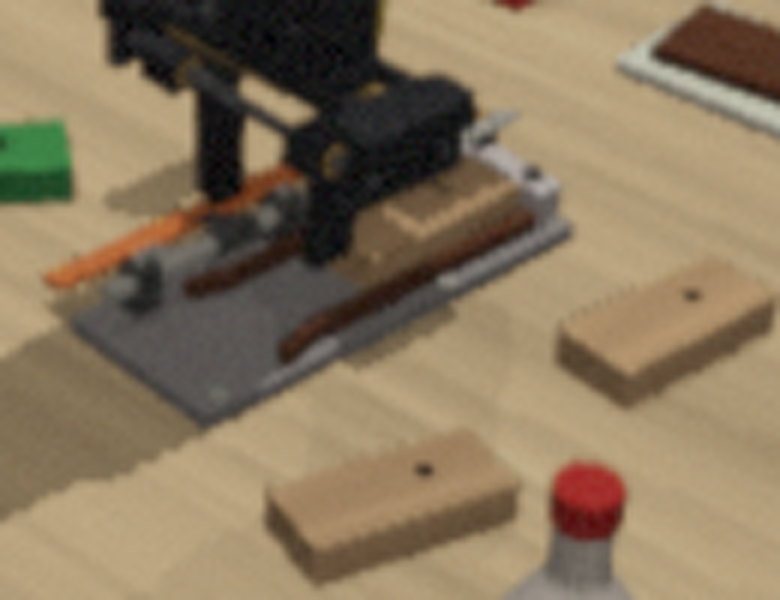

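```bash
python3 -m inch '[[[0,0,-0.4],[0,0,0],81],[[0,0,-0.8],[0,0,0],81],[[0,0,-1.2],[0,0,0],81],[[-0.4,0,-1.4],[0,0,0],81],[[-0.9,0,-1.4],[0,0,0],81],[[-1.5,0,-1.4],[0,0,0],81],[[-2.5,0,-1.4],[0,0,0],81],[[-4,0,-1.4],[0,0,0],81],[[-6,0,-1.4],[0,0,0],81],[[-9,0,-1.4],[0,0,0],81]]';  python3 -m inch '[[[-3,0,-3],[0,0,0],81],[[-6,0,-6],[0,0,0],81],[[-7,0,-9],[0,0,0],81],[[-8,0,-11],[0,0,0],81],[[-8,0,-11],[0,0,0],81],[[-8,0,-11],[0,0,0],81]]';python3 go.py -45 38 24
python3 - <<'E'
from plant import imaging,env
import cv2,numpy as np
p,d=imaging.camera("top");q,d=imaging.camera("side")
a=cv2.resize(p[140:290,295:445],(400,400),interpolation=cv2.INTER_CUBIC);b=cv2.resize(q[220:320,300:400],(400,400),interpolation=cv2.INTER_CUBIC)
cv2.imwrite("pics/e1.png",np.hstack([a,b]));cv2.imwrite("pics/topE.png",p);cv2.imwrite("pics/sideE.png",q)
E
```

```text
clock: 6.78
eef_pos: [0.5922, -0.0503, 0.1127]
orientation: [0.704, 0.034, 0.709, -0.034]
contact_force: [2.0, -0.0, -0.6]
gripper_width: 0.0598
clock: 7.28
eef_pos: [0.4845, -0.04, 0.1945]
orientation: [0.706, 0.034, 0.707, -0.034]
contact_force: [-0.1, 0.1, -0.4]
gripper_width: 0.06
t 7.2833 jig pos [-163.4   36.1  194.5] tooly [0.096 0.995 0.   ] F [-0.1  0.1 -0.4] w 0.05995231969729983
sign 1 rotvec [ 0.0003 -0.0011 -0.0001]
sign -1 rotvec [-3.1413e+00  1.0000e-04 -1.8000e-03]
shift cm [17.04  0.19 11.86]
```

View pics/e1.png

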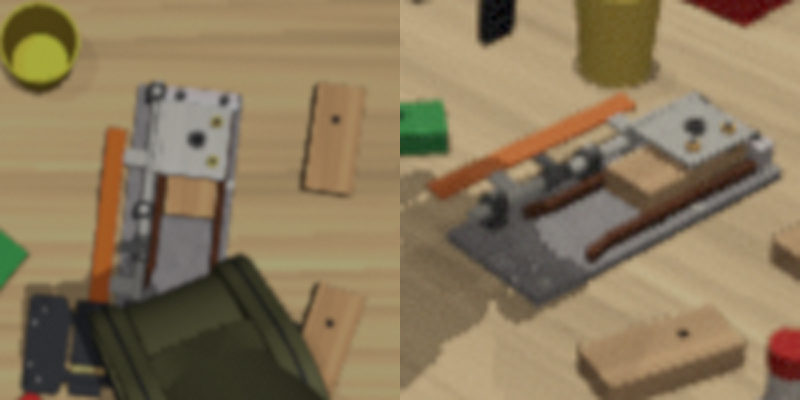

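```bash
python3 - <<'E'
from go import *
from plant import imaging
ct=imaging.get_calibration("top");cs=imaging.get_calibration("side")
T=lambda u,v:(295+(u+.5)*.375-.5,140+(v+.5)*.375-.5);S=lambda u,v:(300+(u+.5)/4-.5,220+(v+.5)/4-.5)
for uv in((163,213),(213,218)):print("rear top",Jg(atz(ct,T(*uv),.032)).round(1))
for uv in((608,172),(668,205)):print("rear side",Jg(atz(cs,S(*uv),.032)).round(1))
a,b=cv2.imread("pics/top0.png"),cv2.imread("pics/topE.png");D=cv2.absdiff(a,b).max(2);
for n,(x,y) in dict(a=(421,192),b=(416,268),cup=(310,157),glue=(490,310),file=(515,220)).items():print(n,D[y-22:y+22,x-15:x+15].mean())
E
```

```text
rear top [-35.1  23.8  32. ]
rear top [-34.8 -21.8  32. ]
rear side [ 178.6 -167.8   32. ]
rear side [ 177.3 -219.2   32. ]
a 15.30151515151515
b 30.818181818181817
cup 13.766666666666667
glue 12.917424242424243
file 12.61969696969697
```

```bash
python3 -c "
from plant import order;print(order.finish_job())"
```

```text
the job is handed in; nothing more can be done
None
```

The block is loaded and the job is handed in; the interface reported no verdict. One fingertip held the orange bar at about 23 mm, which corresponds to a clamp angle of about 0.5 rad. The other fingertip pushed the block along the channel to the end stop. I then backed the fingers off, let the plate close and moved clear, about 7.3 s into the 32 s allowed.

- **Block home:** at the stop the push force rose from about 6.5 N to 12.7 N with no further motion. The last top view puts the block's rear end at jig x about -35 mm, which is the fully home position.
- **Plate and fingers:** the last pictures show the plate shut on the block. The measured force on the tool is near zero, so it touches nothing. I did not measure the closed clamp angle or the feet's pressure on the block.
- **Other things on the bench:** both drilled blocks and the cup look unmoved in the last close-up pictures. I did not look again at the hammer, file, glue bottle or square, but the arm worked only around the jig.
- **Checks that failed or showed nothing:**
  - A side-view check of the rear edge gave nonsense because I left out a picture offset, so I discarded it.
  - A before-and-after picture comparison was inconclusive because the brightness differs throughout, and drilled_b is partly hidden by the arm.

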